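# Gauge the mill bushing and pass it to the green dish

### The job

Two orange bushings for the hand mill stand on the grey grinding slab, alike outside, but only one has a bore wide enough for the steel gauge pin. Slide that wide-bored bushing down over the gauge pin until it sits on the gauge's base to prove the fit, then lift it off and put it in the green dish, on the dish's floor, and let go. Leave the tight-bored bushing standing where it is.

Things in the scene. Friction and masses are not known exactly. Their poses are not given: they have to be found in the camera images.
- wide_bushing_center (a point): Centre (half-way up) of the bushing that fits: an orange plastic sleeve standing upright on the grey stone grinding slab (slab 170 x 270 mm, 22 mm thick), left or right of its twin, 105 mm or more from it centre to centre along the slab's long side. Outer diameter 46 mm, height 50 mm, through bore 32 mm (wall 7 mm), about 50 g. z is its axis, up. Grasp it from above across its outer diameter.
- tight_bushing_center (a point): Centre (half-way up) of the tight bushing, to be left alone: same orange plastic, outer diameter 46 mm, height 50 mm, standing on the same slab, but its bore is only 10 mm (thick wall seen from above).
- gauge: Fixed steel gauge: a dark round base, 90 mm across and 15 mm thick, with one bright upright pin on its centre, 20 mm diameter, rising 40 mm above the base (top 55 mm above the counter), its nose tapered to 14 mm over the last 6 mm. Stands on the counter in front of the slab, nearer the robot. Origin: centre of the base's underside, on the pin's axis, at counter height; z up.
- dish: Fixed green ceramic dish, round, open above, 176 mm across the rim, 32 mm high, inner floor 6 mm above the counter and about 130 mm across, wall 5 mm. On the robot's left or right side (the grey plastic box with its lid flipped open stands on the other). Origin: centre of its underside; z up.
Things that resemble listed ones, but are neither listed nor needed, are in the scene too. What is shaped like the part that bears wide_bushing_center but purple is not meant.

How it is judged (in metres and radians):
On the way:
1. the wide-bored bushing is slid down over the gauge pin onto the gauge's base (horizontal distance between wide_bushing_center and gauge below 0.012 m and z of wide_bushing_center in the frame of gauge below 0.052 m and angle between wide_bushing_center's own z axis and vertical below 0.26 rad), for 0.2 s.
At the end, for the whole second after the job is handed in: The wide-bored bushing rests, released and still, on the green dish's floor with its centre within 55 mm of the dish's centre (standing or lying); the tight-bored bushing still stands within 20 mm of where it started (horizontal distance between wide_bushing_center and dish below 0.055 m and z of wide_bushing_center in the frame of dish below 0.045 m and linear speed of wide_bushing below 0.03 m/s and distance of tight_bushing_center from where it was at the start of the episode below 0.02 m and angle between tight_bushing_center's own z axis and vertical below 0.2 rad); the robot touches nothing.
It fails at once if the tight-bored bushing is lifted or shoved more than 30 mm (distance of tight_bushing_center from where it was at the start of the episode above 0.03 m).
It also fails if it takes over 43 s, if anything falls off the work surface, if the arm or the gripper's body presses on something with over 40 N, if the wrist force passes 120 N, or if a joint passes its speed limit or range.

### The arm

A 6-joint arm with a two-finger parallel gripper is mounted at the origin on the work surface. World frame = base frame: x ahead of the robot, y to its left, z up, the work surface at z = 0. Lengths are in m, angles in degrees, forces in N, time in s.
With the tool pointing down it reaches from about 0.3 to 0.75 m from the base axis. Payload 8.5 kg.
Tool frame: the origin (TCP) lies between the finger pads; the fingertips stand env.finger_overhang ahead of it and the grasp point (between the pads) lies 2 mm behind it (env.finger_overhang is the distance from the TCP to the fingertips, in m); z points along the fingers, y is the line along which they close (so a half turn about z gives the same grasp; the last joint's range is limited). The gripper opens to 85 mm and grips with 20 to 120 N. Pads are 22 mm wide; open, the fingers measure 114 mm over their backs; the gripper's body (76 mm by 85 mm) begins 54 mm behind the grasp point. The pads swing forward as they close: fully open they stand 13 mm farther back than shut.
Start: joints at [63.982, 21.807, 74.336, -0, 83.858, -12.336], TCP at [0.13, 0.534, 0.248] pointing down, gripper open.
Joint ranges: [-178.18, 178.18], [-50.72, 133.34], [12.68, 142.11], [-81.47, 261.47], [9.98, 163.14], [-165.26, 165.26]. Speed limits (degrees/s): [136.94, 136.94, 180, 180, 180, 180].

### API

Orientations are given as a 3x3 rotation matrix whose columns are the frame's x, y, z axes.
In Python, from rig import env gives the robot as it stands. The module is installed in compiled form; this text tells all that it offers.
- The arm moves only by the tool jog_arm, never from a script. Its arguments are lists of equal length, an entry for each row: "hand": the finger opening in m, from 0 to 0.0854; "travel": the shift along the world's x, y, z in m, a list of three; "yaw": the turn about the world's z in rad. A call has exactly 5 rows; each row shifts and turns the commanded pose from where the row before left it; what a row does not reach is not made up. A row lasts 1/8 s, in which the tool goes at most 62.5 mm and 10.7 degrees, less where a joint would pass 70% of its speed; a pose out of reach is approached as far as the arm can. A call is refused whole if a number of a shift passes 0.0625 or a number of a turn 0.188, either way. A call with a gripper value outside its range is refused whole. The fingers move at their own pace and stop on an object; "grip_force" is the grip in N (left out, the last holds). Time passes only in rows, so rows that do not move let the fingers close, or fill a call up. It gives the time, the measured TCP pose, the force, the opening and the grip force at its end, in the units of the state.
- env.observe(): the state, without advancing time (a new reading comes with each control period).
- env.get_image(name): name is "scene" or "top"; returns the picture (480x640x3 uint8, red, green, blue); there is no depth.
- env.calibration(name): a dict with "fx", "fy", "cx", "cy" (pixels), "k1" (the pictures are not rectified: a ray, as slopes to the right and down, at radius r is drawn at 1 + k1 r^2 times it, then the intrinsics apply), "position" and "rotation" of the camera in the world. Camera axes: x right, y down, z forward; pixel columns grow to the right and rows downward; lengths in m; the calibration is good to about 2 mm. A picture is of the moment at which its call begins. calibration takes no time and is no camera call.
- env.close_job(): hands the job in; it is judged then, once.
The state is a dict: "time_s": time; "q": joint angles; "qvel": joint speeds; "joint_efforts": joint torques, N m; "position": TCP position; "tool_rot": TCP orientation; "ft_force": force on the tool from outside, world axes, zero at the start; "wrist_torque": the same for the moment, N m; "grip_width": finger opening in m; "gripper_force": force on a finger pad.
Only numpy, scipy, OpenCV 4.12 (cv2) and the standard library are available. Lean on these libraries where they do the work, as an engineer would, in place of code of your own. Each camera call takes 0.05 s, during which the arm holds its last target. There are 200 camera calls.

## Working session

There is one attempt and no reset: what is moved stays moved. The work goes in short steps, Python scripts to look and compute and a tool call to move; the robot and the scene stay as the last step left them, time stands still between calls to the robot, and variables do not carry over. Pictures are saved under pics/ and viewed, at most 10 in all, crops included, and the job is handed in when it is done.

Besides the shell and the picture viewer there is one more tool, called by a JSON object that holds its "op" and its "data". jog_arm: Moves the arm, as the interface text tells. Its arguments: {"type":"object","properties":{"hand":{"type":"array"},"travel":{"type":"array"},"yaw":{"type":"array"},"grip_force":{"type":"number"}},"required":["hand","travel","yaw"]}

```bash
mkdir -p pics; python3 - <<'E'
from rig import env
import cv2
for n in("scene","top"):
    cv2.imwrite(f"pics/{n}0.png",env.get_image(n)[:,:,::-1]); c=env.calibration(n); print(n,c)
s=env.observe(); print(s['time_s'],s['position'],s['tool_rot'],s['grip_width'],env.finger_overhang)
E
```

```text
scene {'fx': 618.6848823126942, 'fy': 618.6848823126942, 'cx': 310.9407885567737, 'cy': 241.4843866360788, 'k1': 0.010133484634846217, 'position': array([1.11798179, 0.54398674, 0.83701932]), 'rotation': array([[-0.68577467,  0.50774328, -0.52144977],
       [ 0.72778765,  0.48448531, -0.48538554],
       [ 0.00618351, -0.71236981, -0.70177704]])}
top {'fx': 552.7383346777593, 'fy': 552.7383346777593, 'cx': 315.06002842374323, 'cy': 233.93946950963462, 'k1': 0.04597345249762396, 'position': array([0.31595374, 0.01565753, 1.30105039]), 'rotation': array([[ 0.00959471, -0.98439444,  0.17571436],
       [-0.99986198, -0.01182803, -0.01166701],
       [ 0.01356329, -0.17557817, -0.98437206]])}
0.1 [0.12997775 0.53416575 0.2477683 ] [[-9.71631299e-01  2.36500000e-01 -6.07826088e-04]
 [ 2.36500588e-01  9.71630580e-01 -1.21958829e-03]
 [ 3.02149784e-04 -1.32874139e-03 -9.99999072e-01]] 0.08555881466535611 0.017
```

View pics/top0.png

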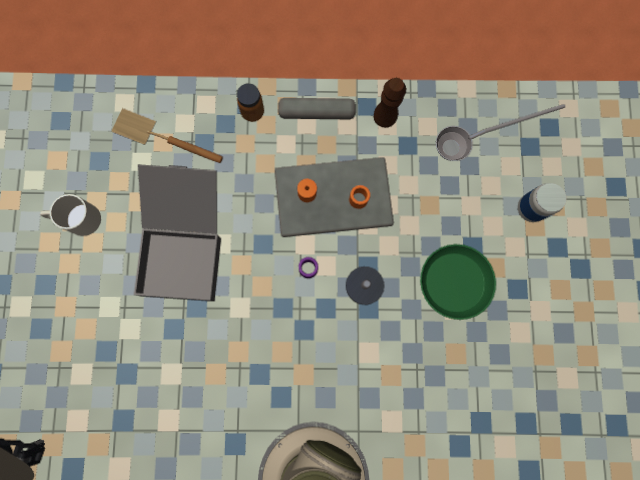

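View pics/scene0.png

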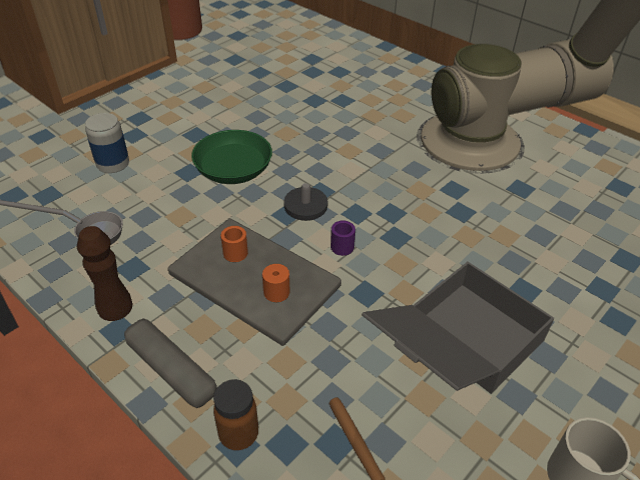

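The top view shows these candidates:
- Orange ring at (360,196) with a large bore: this looks like the wide bushing.
- Orange ring at (307,189) with a tiny bore: the tight bushing.
- Purple ring at (308,267): a decoy.

The gauge is at (365,285), the dish at (458,282), and the box is on the other side. In the scene view the wide bushing is at (234,243), the tight one at (276,282) and the pin at (306,193). Next I'll measure these and check one crop.

```bash
cat > h.py <<'E'
import numpy as np, cv2
from rig import env
def ray(n,uv):
    c=env.calibration(n); K=np.array([[c['fx'],0,c['cx']],[0,c['fy'],c['cy']],[0,0,1]])
    p=cv2.undistortPoints(np.array([[uv]],float),K,np.array([c['k1'],0,0,0,0.]))[0,0]
    return np.array(c['position']),c['rotation']@np.array([p[0],p[1],1])
def onz(n,uv,z):
    o,d=ray(n,uv); return o+d*(z-o[2])/d[2]
def proj(n,P):
    c=env.calibration(n); q=c['rotation'].T@(np.array(P)-c['position']); a=q[:2]/q[2]; a=a*(1+c['k1']*(a@a))
    return np.array([c['fx']*a[0]+c['cx'],c['fy']*a[1]+c['cy']])
def blobs(m,amin=60):
    cs,_=cv2.findContours(m.astype(np.uint8),cv2.RETR_EXTERNAL,cv2.CHAIN_APPROX_NONE)
    return [c for c in cs if cv2.contourArea(c)>amin]
def hsv(im): return cv2.cvtColor(im,cv2.COLOR_RGB2HSV)
def orange(im):
    h=hsv(im); return (h[...,0]>3)&(h[...,0]<18)&(h[...,1]>190)&(h[...,2]>90)
E
python3 - <<'E'
from h import *
im=env.get_image("top"); sc=env.get_image("scene"); H=hsv(im)
def ell(n,c,z,tag):
    (u,v),ax,a=cv2.fitEllipse(c); print(tag,n,np.round([u,v,*ax],1),'->',np.round(onz(n,(u,v),z),4))
m=orange(im); m[:140]=0
for c in blobs(m): ell("top",c,.072,'orange')
m=(H[...,0]>50)&(H[...,0]<85)&(H[...,1]>100); 
for c in blobs(m,1500): ell("top",c,.032,'dish')
m=np.zeros(im.shape[:2],bool); m[255:315,335:395]=(H[255:315,335:395,2]<85)
for c in blobs(m,500): ell("top",c,.015,'gauge'); 
# pin top scale, bright spot in base
g=H[...,2].astype(int)
m=np.zeros(im.shape[:2],bool); m[270:300,352:380]=g[270:300,352:380]>85
for c in blobs(m,8): M=cv2.moments(c); print('pin',M['m10']/M['m00'],M['m01']/M['m00'],M['m00'],cv2.boundingRect(c))
m=orange(sc); m[330:]=0;m[:200]=0
for c in blobs(m,200): print('scene',cv2.boundingRect(c),cv2.contourArea(c))
a=cv2.resize(im[150:310,265:405],None,fx=3.5,fy=3.5,interpolation=cv2.INTER_CUBIC)
b=cv2.resize(sc[170:310,200:320],(480,560),interpolation=cv2.INTER_CUBIC)
b=cv2.resize(b,(300,350)); b=cv2.copyMakeBorder(b,0,a.shape[0]-350,0,0,cv2.BORDER_CONSTANT)
cv2.imwrite("pics/crop1.png",np.hstack([a,b])[:,:,::-1])
E
```

```text
orange top [359.2 195.4  17.5  19.7] -> [ 0.6262 -0.099   0.072 ]
orange top [306.6 188.7  17.7  18.3] -> [0.6404 0.0216 0.072 ]
dish top [457.7 281.4  71.8  75.4] -> [ 0.4356 -0.3282  0.032 ]
gauge top [364.5 285.3  36.9  37.1] -> [ 0.4256 -0.1157  0.015 ]
pin 366.10416666666663 283.2083333333333 32.0 (363, 280, 8, 7)
```

View pics/crop1.png

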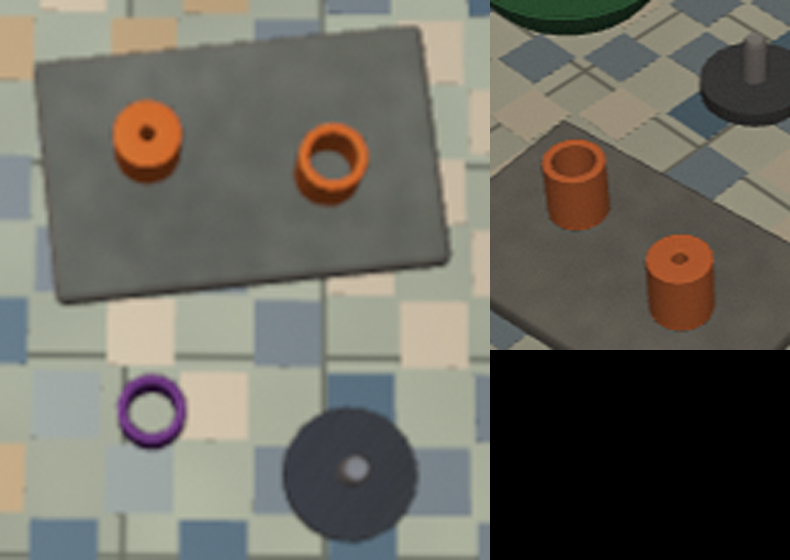

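The crop confirms the choice. The bushing at top (360,194) has the wide bore, and the one at (307,188) has a pinhole bore and stays. Next I'll triangulate the key points using both views.

```bash
python3 - <<'E'
from h import *
def tri(a,b):
    (o,d),(p,e)=ray("top",a),ray("scene",b); A=np.stack([d,-e],1); t=np.linalg.lstsq(A,p-o,rcond=None)[0]
    x,y=o+t[0]*d,p+t[1]*e; return np.round((x+y)/2,4),round(float(np.linalg.norm(x-y)),4)
print('wide top',tri((360.4,194.3),(234,234.8)),onz("top",(360.4,194.3),.072),onz("scene",(234,234.8),.072))
print('pin top',tri((366.4,283.4),(306.4,185.2)),onz("top",(366.3,283.3),.055),onz("scene",(306.4,185.2),.055))
print('tight',tri((307.3,187.7),(276.2,273.5)))
for P in [(.6285,-.1005,.022)]: print(proj("top",P),proj("scene",P))
E
```

```text
wide top (array([ 0.6291, -0.1013,  0.067 ]), 0.0027) [ 0.62877386 -0.10183279  0.072     ] [ 0.63171689 -0.09581037  0.072     ]
pin top (array([ 0.426 , -0.1153,  0.0529]), 0.0022) [ 0.42669009 -0.11576291  0.055     ] [ 0.42731695 -0.11254281  0.055     ]
tight (array([0.6431, 0.0209, 0.0675]), 0.0026)
[357.85512069 199.58238544] [235.8124591  252.24205685]
```

Triangulation gives the wide bushing at (0.629,-0.101) with its top near 0.07, the pin at (0.426,-0.115) and the dish at (0.436,-0.328). The heights, spacing and reach are all consistent, so I'm moving above the bushing.

{"op": "jog_arm", "data": {"hand": [0.085, 0.085, 0.085, 0.085, 0.085], "travel": [[0.033, -0.042, 0], [0.033, -0.042, 0], [0.033, -0.042, 0], [0.033, -0.042, 0], [0.033, -0.042, 0]], "yaw": [0, 0, 0, 0, 0], "grip_force": 30}}

```text
time_s: 0.82
position: [0.2959, 0.3229, 0.2484]
tool_rot: [[-0.972, 0.236, 0.0], [0.236, 0.972, 0.0], [-0.0, 0.0, -1.0]]
ft_force: [0.4, 0.6, -0.5]
grip_width: 0.0854
gripper_force: 0.0
```

{"op": "jog_arm", "data": {"hand": [0.085, 0.085, 0.085, 0.085, 0.085], "travel": [[0.033, -0.042, 0], [0.033, -0.042, 0], [0.033, -0.042, 0], [0.033, -0.042, 0], [0.033, -0.042, 0]], "yaw": [0, 0, 0, 0, 0]}}

```text
time_s: 1.45
position: [0.4609, 0.1128, 0.2483]
tool_rot: [[-0.972, 0.237, 0.0], [0.237, 0.972, 0.0], [-0.0, 0.0, -1.0]]
ft_force: [0.6, 0.6, 0.6]
grip_width: 0.0851
gripper_force: 0.0
```

{"op": "jog_arm", "data": {"hand": [0.085, 0.085, 0.085, 0.085, 0.085], "travel": [[0.033, -0.042, 0], [0.033, -0.042, 0], [0.033, -0.042, 0], [0.033, -0.042, 0], [0.033, -0.042, 0]], "yaw": [0, 0, 0, 0, 0]}}

```text
time_s: 2.08
position: [0.6259, -0.0971, 0.2481]
tool_rot: [[-0.972, 0.237, -0.0], [0.237, 0.972, 0.0], [0.0, 0.0, -1.0]]
ft_force: [0.0, -0.3, 0.1]
grip_width: 0.0847
gripper_force: 0.0
```

{"op": "jog_arm", "data": {"hand": [0.085, 0.085, 0.085, 0.085, 0.085], "travel": [[0, 0, -0.04], [0, 0, -0.04], [0, 0, -0.03], [0, 0, 0], [0, 0, 0]], "yaw": [0, 0, 0, 0, 0]}}

```text
time_s: 2.7
position: [0.6257, -0.0958, 0.1397]
tool_rot: [[-0.972, 0.236, 0.002], [0.236, 0.972, -0.001], [-0.002, -0.0, -1.0]]
ft_force: [-0.3, -0.5, 0.8]
grip_width: 0.0851
gripper_force: 0.0
```

```bash
python3 - <<'E'
from h import *
s=env.observe(); p=s['position']; print(p)
im=env.get_image("scene"); print(proj("scene",p), proj("scene",p+np.array([0,0,-.017])))
cv2.imwrite("pics/s2.png",cv2.resize(im[110:350,110:410],None,fx=2.5,fy=2.5)[:,:,::-1])
E
```

```text
[ 0.62567882 -0.09579599  0.1397237 ]
[233.44134909 204.47283842] [234.24701504 211.89986016]
```

View pics/s2.png

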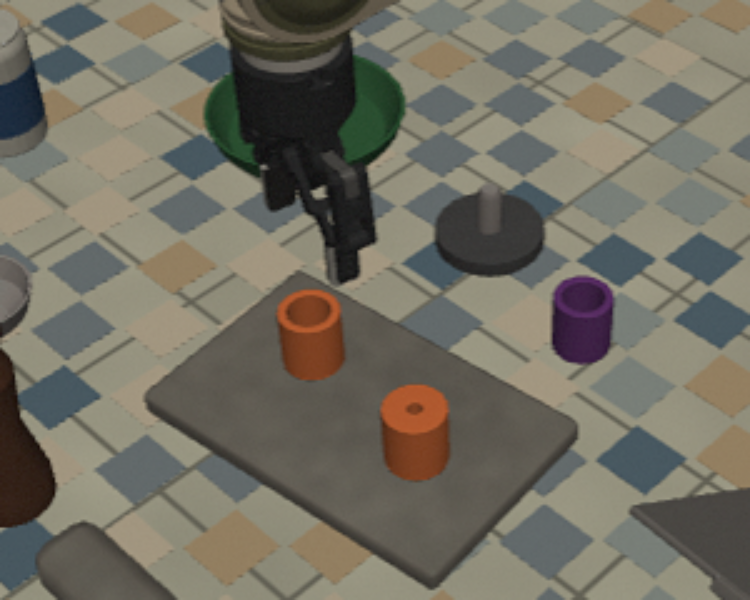

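The open fingertips are at scene (220,190) and (247,222), midpoint about (234,206). That is centred over the wide bushing, whose top is at (234,235), and the tight one at (276,273) is clear. I'll shift by 3 mm and 5 mm, descend and grip.

{"op": "jog_arm", "data": {"hand": [0.085, 0.085, 0.085, 0.085, 0.085], "travel": [[0.003, -0.005, 0], [0, 0, -0.03], [0, 0, -0.03], [0, 0, -0.026], [0, 0, 0]], "yaw": [0, 0, 0, 0, 0]}}

```text
time_s: 3.38
position: [0.6277, -0.1007, 0.0513]
tool_rot: [[-0.972, 0.237, -0.002], [0.237, 0.972, 0.001], [0.003, 0.0, -1.0]]
ft_force: [0.4, -0.7, 0.2]
grip_width: 0.085
gripper_force: 0.0
```

{"op": "jog_arm", "data": {"hand": [0.04, 0.04, 0.04, 0.04, 0.04], "travel": [[0, 0, 0], [0, 0, 0], [0, 0, 0], [0, 0, 0], [0, 0, 0]], "yaw": [0, 0, 0, 0, 0], "grip_force": 30}}

```text
time_s: 4.0
position: [0.6287, -0.1009, 0.0539]
tool_rot: [[-0.972, 0.236, 0.002], [0.236, 0.972, -0.001], [-0.003, -0.0, -1.0]]
ft_force: [-1.2, -0.2, 5.8]
grip_width: 0.0458
gripper_force: 30.6
```

The grip reads 46 mm at 30 N. Lifting now.

{"op": "jog_arm", "data": {"hand": [0.04, 0.04, 0.04, 0.04, 0.04], "travel": [[0, 0, 0.02], [0, 0, 0.03], [0, 0, 0.03], [-0.03, -0.002, 0], [-0.04, -0.003, 0]], "yaw": [0, 0, 0, 0, 0]}}

```text
time_s: 4.62
position: [0.5576, -0.1056, 0.1329]
tool_rot: [[-0.972, 0.236, 0.002], [0.236, 0.972, -0.001], [-0.002, -0.0, -1.0]]
ft_force: [-0.7, -0.1, -0.7]
grip_width: 0.0453
gripper_force: 30.9
```

{"op": "jog_arm", "data": {"hand": [0.04, 0.04, 0.04, 0.04, 0.04], "travel": [[-0.045, -0.003, 0], [-0.045, -0.003, 0], [-0.03, -0.003, 0], [-0.012, 0, 0], [0, 0, 0]], "yaw": [0, 0, 0, 0, 0]}}

```text
time_s: 5.25
position: [0.4264, -0.1148, 0.1328]
tool_rot: [[-0.971, 0.237, 0.001], [0.237, 0.971, -0.001], [-0.001, -0.0, -1.0]]
ft_force: [0.3, -0.6, -0.7]
grip_width: 0.0458
gripper_force: 30.9
```

```bash
python3 - <<'E'
from h import *
s=env.observe(); p=s['position']; print(p,s['grip_width'],s['gripper_force'])
im=env.get_image("scene")
m=orange(im); m[330:]=0;m[:100]=0
for c in blobs(m,100): print(cv2.boundingRect(c))
for d in (-.025,): print(proj("scene",p+np.array([0,0,-.03])),proj("scene",(.4265,-.1152,.055)),proj("scene",(.4265,-.1152,.04)))
cv2.imwrite("pics/s3.png",cv2.resize(im[90:330,180:420],None,fx=2.5,fy=2.5)[:,:,::-1])
t=env.get_image("top")
cv2.imwrite("pics/t3.png",cv2.resize(t[150:330,260:480],None,fx=3,fy=3)[:,:,::-1])
E
```

```text
[ 0.42638684 -0.11480843  0.13277002] 0.0458380324652464 30.933212293311954
[305.90801635 165.26909749] [305.71496422 184.42169057] [305.71313249 190.23951258]
```

View pics/s3.png

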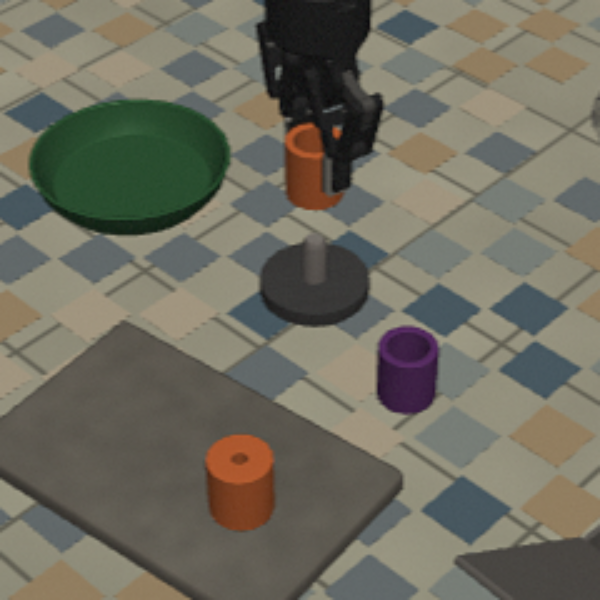

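The bushing is held upright, with its axis at crop x≈315 directly above the pin at crop (315,240). The tight one stands undisturbed at crop (240,485). I'll lower it with small last steps.

{"op": "jog_arm", "data": {"hand": [0.04, 0.04, 0.04, 0.04, 0.04], "travel": [[0, 0, -0.02], [0, 0, -0.02], [0, 0, -0.015], [0, 0, 0], [0, 0, 0]], "yaw": [0, 0, 0, 0, 0]}}

```text
time_s: 5.98
position: [0.4268, -0.1148, 0.0777]
tool_rot: [[-0.972, 0.236, 0.001], [0.236, 0.972, -0.0], [-0.001, -0.0, -1.0]]
ft_force: [-0.1, -0.1, 0.4]
grip_width: 0.0455
gripper_force: 30.9
```

{"op": "jog_arm", "data": {"hand": [0.04, 0.04, 0.04, 0.04, 0.04], "travel": [[0, 0, -0.01], [0, 0, -0.01], [0, 0, -0.007], [0, 0, -0.002], [0, 0, 0]], "yaw": [0, 0, 0, 0, 0]}}

```text
time_s: 6.6
position: [0.4261, -0.1146, 0.0482]
tool_rot: [[-0.972, 0.237, -0.0], [0.237, 0.972, 0.0], [0.0, 0.0, -1.0]]
ft_force: [-0.5, -0.6, -0.2]
grip_width: 0.0457
gripper_force: 30.9
```

{"op": "jog_arm", "data": {"hand": [0.04, 0.04, 0.04, 0.04, 0.04], "travel": [[0, 0, -0.001], [0, 0, -0.001], [0, 0, 0], [0, 0, 0], [0, 0, 0]], "yaw": [0, 0, 0, 0, 0]}}

```text
time_s: 7.22
position: [0.4262, -0.1147, 0.0469]
tool_rot: [[-0.972, 0.236, 0.001], [0.236, 0.972, -0.001], [-0.001, -0.0, -1.0]]
ft_force: [-2.1, -0.2, 7.7]
grip_width: 0.046
gripper_force: 31.5
```

```bash
python3 - <<'E'
from h import *
im=env.get_image("scene"); s=env.observe(); print(s['position'],s['ft_force'])
cv2.imwrite("pics/s4.png",cv2.resize(im[110:250,240:380],None,fx=4,fy=4)[:,:,::-1])
E
```

```text
[ 0.42614677 -0.1146527   0.04686504] [-2.56744144  0.5620172   6.84903444]
```

View pics/s4.png

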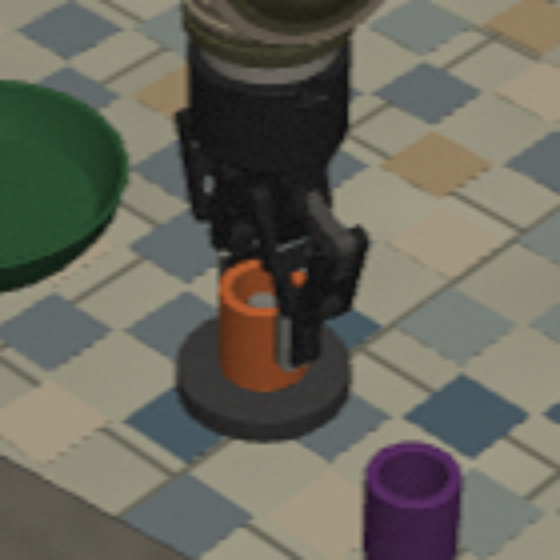

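The bushing is seated on the base. The pin top shows inside the bore at crop (262,300), and the contact force is about 7 N. Next I'll lift it, carry it to the dish and lower it.

{"op": "jog_arm", "data": {"hand": [0.04, 0.04, 0.04, 0.04, 0.04], "travel": [[0, 0, 0.02], [0, 0, 0.03], [0, 0, 0.03], [0.002, -0.03, 0], [0.002, -0.045, 0]], "yaw": [0, 0, 0, 0, 0]}}

```text
time_s: 7.9
position: [0.4302, -0.1899, 0.1269]
tool_rot: [[-0.972, 0.235, 0.001], [0.235, 0.972, -0.001], [-0.001, -0.0, -1.0]]
ft_force: [0.6, -1.8, -0.4]
grip_width: 0.0458
gripper_force: 31.1
```

{"op": "jog_arm", "data": {"hand": [0.04, 0.04, 0.04, 0.04, 0.04], "travel": [[0.002, -0.045, 0], [0.002, -0.045, 0], [0.001, -0.035, 0], [0.001, -0.013, 0], [0, 0, 0]], "yaw": [0, 0, 0, 0, 0]}}

```text
time_s: 8.52
position: [0.436, -0.3275, 0.1261]
tool_rot: [[-0.971, 0.237, -0.0], [0.237, 0.971, 0.001], [0.0, 0.0, -1.0]]
ft_force: [-0.2, -0.9, -0.9]
grip_width: 0.046
gripper_force: 31.1
```

{"op": "jog_arm", "data": {"hand": [0.04, 0.04, 0.04, 0.04, 0.04], "travel": [[0, 0, -0.025], [0, 0, -0.025], [0, 0, -0.02], [0, 0, -0.01], [0, 0, 0]], "yaw": [0, 0, 0, 0, 0]}}

```text
time_s: 9.15
position: [0.4361, -0.3268, 0.0462]
tool_rot: [[-0.972, 0.236, -0.001], [0.236, 0.972, 0.001], [0.001, 0.001, -1.0]]
ft_force: [0.5, -0.6, 1.0]
grip_width: 0.0462
gripper_force: 31.1
```

{"op": "jog_arm", "data": {"hand": [0.04, 0.04, 0.04, 0.04, 0.04], "travel": [[0, 0, -0.006], [0, 0, -0.002], [0, 0, -0.001], [0, 0, 0], [0, 0, 0]], "yaw": [0, 0, 0, 0, 0]}}

```text
time_s: 9.78
position: [0.4361, -0.3276, 0.0379]
tool_rot: [[-0.972, 0.237, 0.0], [0.237, 0.972, -0.0], [-0.0, -0.0, -1.0]]
ft_force: [-2.0, 1.6, 4.9]
grip_width: 0.046
gripper_force: 31.5
```

The bushing is touching the floor. I'll open the fingers and then lift.

{"op": "jog_arm", "data": {"hand": [0.07, 0.08, 0.08, 0.08, 0.08], "travel": [[0, 0, 0], [0, 0, 0], [0, 0, 0], [0, 0, 0], [0, 0, 0]], "yaw": [0, 0, 0, 0, 0]}}

```text
time_s: 10.4
position: [0.4361, -0.3276, 0.0373]
tool_rot: [[-0.972, 0.237, 0.0], [0.237, 0.972, 0.0], [0.0, 0.0, -1.0]]
ft_force: [-0.3, 0.4, -0.4]
grip_width: 0.0799
gripper_force: 0.0
```

{"op": "jog_arm", "data": {"hand": [0.08, 0.08, 0.08, 0.08, 0.08], "travel": [[0, 0, 0.02], [0, 0, 0.04], [0, 0, 0.05], [0, 0, 0.05], [0, 0, 0]], "yaw": [0, 0, 0, 0, 0]}}

```text
time_s: 11.02
position: [0.437, -0.3286, 0.201]
tool_rot: [[-0.972, 0.236, 0.005], [0.236, 0.972, -0.006], [-0.006, -0.005, -1.0]]
ft_force: [-0.2, 0.3, -0.2]
grip_width: 0.0801
gripper_force: 0.0
```

```bash
python3 - <<'E'
from h import *
im=env.get_image("scene"); s=env.observe(); print(s['position'],s['ft_force'],s['grip_width'])
cv2.imwrite("pics/s5.png",cv2.resize(im[60:320,130:390],None,fx=2.2,fy=2.2)[:,:,::-1])
print(proj("scene",(.436,-.328,.031)))
E
```

```text
[ 0.43633457 -0.3278565   0.19856668] [-0.1729953  -0.17478616 -0.67666358] 0.07999862078322308
[231.80138701 151.92625902]
```

View pics/s5.png

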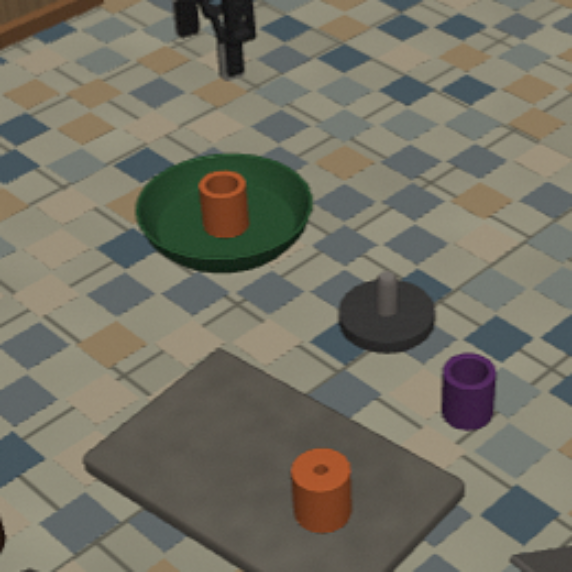

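The wide bushing stands in the middle of the dish at crop (224,204). The tight one is still on the slab at crop (321,490), and the gripper is clear of both. Handing in.

```bash
python3 -c "
from rig import env
print(env.close_job())"
```

```text
the job is handed in; nothing more can be done
None
```

I seated the wide-bored bushing on the gauge base over the pin, then set it down and released it at the centre of the green dish; the tight one was left standing untouched, and the job was handed in at about 11 s (the hand-in gave no verdict).

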